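# Run a fingertip along the curved sample block to shut its lids

### The arm

A 6-joint arm with a two-finger parallel gripper is mounted at the origin on a cart in front of the work surface, level with it; the furniture and walls round the work are solid. World frame = base frame: x ahead of the robot, y to its left, z up, the work surface at z = 0. Lengths are in m, angles in rad, forces in N, time in s.
With the tool pointing down it reaches from about 0.325 to 0.775 m from the base axis. Payload 9.3 kg.
Tool frame: the origin (TCP) lies midway between the tips of the shut fingers; the grasp point (between the pads) lies 19 mm behind it; z points along the fingers, y is the line along which they close (so a half turn about z gives the same grasp; the last joint's range is limited). The gripper opens to 85 mm and grips with 20 to 120 N. Pads are 22 mm wide; open, the fingers measure 114 mm over their backs; the gripper's body (76 mm by 85 mm) begins 54 mm behind the grasp point. The pads swing forward as they close: fully open they stand 13 mm farther back than shut.
Start: joints at [-1.432, 0.259, 0.021, 1.334, 0, 1.418], TCP at [0.158, -0.527, 0.205] pointing down, gripper open.
Joint ranges: [-3.04, 3.04], [-0.91, 1.82], [-1.04, 1.36], [-1.92, 1.95], [-1.52, 1.45], [-3.14, 3.14]. Speed limits (rad/s): [2.22, 2.22, 2.79, 3.14, 3.14, 3.14].

### API

Orientations are given as a unit quaternion [x, y, z, w].
In Python, from plant import status, get_image, job gives the robot as it stands.
- The arm moves only by the shell command python3 -m crank 'ROWS' [FORCE]. ROWS is text: rows parted by semicolons, each of 5 numbers parted by spaces: the shift along the world's x, y, z in m, then the turn about the world's z in rad, then the closure, from 0 (fully open) to 1 (shut). In form: x y z turn claw; .... A call has exactly 10 rows; each row is the pose to reach, as a shift and turn from the pose commanded when the call began; what a row does not reach only later rows make up. A row lasts 1/10 s, in which the tool goes at most 50 mm and 8.59 degrees, less where a joint would pass 70% of its speed; a pose out of reach is approached as far as the arm can. A call with a gripper value outside its range is refused whole. The fingers move at their own pace and stop on an object; FORCE is the grip in N (left out, the last holds). Time passes only in rows, so rows that repeat a pose let the fingers close, or fill a call up. It gives the time, the measured TCP pose, the force, the opening and the grip force at its end, in the units of the state.
- status.observe(): the state, without advancing time (a new reading comes with each control period).
- get_image(name): name is "side" or "top" or "wrist"; returns a dict with "img" (400x640x3 uint8, red, green, blue), "fx", "fy", "cx", "cy" (pixels), "origin" and "rotation" of the camera in the world; the wrist camera has in their place "tool_from_camera" (4x4, takes a point from camera to tool coordinates, whose origin is the TCP and whose axes are the flange's). Camera axes: x right, y down, z forward; pixel columns grow to the right and rows downward; lengths in m; the calibration is good to about 2 mm. A picture is of the moment at which its call begins: read the wrist's pose just before it. There is no depth.
- job.hand_in(): hands the job in; it is judged then, once.
The state is a dict: "time": time; "qpos": joint angles; "qd": joint speeds; "effort": joint torques, N m; "position": TCP position; "ee_rot": TCP orientation; "contact_force": force on the tool from outside, world axes, zero at the start; "wrist_torque": the same for the moment, N m; "opening": finger opening in m; "gripper_force": force on a finger pad.
Only numpy, scipy, OpenCV 4.12 (cv2) and the standard library are available. Lean on these libraries where they do the work, as an engineer would, in place of code of your own. Each camera call takes 0.05 s, during which the arm holds its last target. There are 200 camera calls.

### The job

Shut the six lids of the long curved sample block by running closed fingertips lightly along its row, starting at the end towards which the lids are hinged (they lean away from it) and following the curve, so that they are laid flat one after another. Only touch, do not pick up or shove the block, and leave the lids of the short straight block open and the other things where they stand.

Things in the scene. Friction and masses are not known exactly. Their poses are not given: they have to be found in the camera images.
- arc_block: Long curved sample block: a loose aluminium ring segment, 1.5 kg, 36 mm high, 50 mm wide, mean radius 140 mm, 116 degrees, six white hinged lids along it, every 0.271 rad. Origin: underside, mid-arc on the mean radius. x outward (centre of curvature at x = -140 mm), y towards the starting end (lid 1), z up; lid 6 at the -y end. A bare land at each end, the last 0.236 rad past lid 6.
- short_block: Short straight sample block: loose aluminium bar, 1.0 kg, 50 x 124 mm, 36 mm high, with three lids of the same kind, which must stay open. Origin: centre of its underside; y along the row, z up. Its raised lids reach up to 75 mm above the table.
- path_start (a point): Centre of the top of the raised bare metal land at the starting (+y) end of the curved block, 44 mm across the row and 25 mm along it, 40 mm above the table, flush with the tops of shut lids, 33 mm of arc (0.236 rad) before path point 1.
- path_1 (a point): Fixed point of the curved block where the centre of the top of lid 1 lies when it is shut, 40 mm above the table; it does not move with the lid.
- path_2 (a point): Fixed point of the curved block where the centre of the top of lid 2 lies when it is shut, 40 mm above the table; it does not move with the lid.
- path_3 (a point): Fixed point of the curved block where the centre of the top of lid 3 lies when it is shut, 40 mm above the table; it does not move with the lid.
- path_4 (a point): Fixed point of the curved block where the centre of the top of lid 4 lies when it is shut, 40 mm above the table; it does not move with the lid.
- path_5 (a point): Fixed point of the curved block where the centre of the top of lid 5 lies when it is shut, 40 mm above the table; it does not move with the lid.
- path_6 (a point): Fixed point of the curved block where the centre of the top of lid 6 lies when it is shut, 40 mm above the table; it does not move with the lid.
- lid_1 (a joint): Lid 1 of the curved block: angle in rad, 0 shut flat, 1.1 to 1.5 at the start, stop at 1.6. 34 mm wide, 30 mm long along the row, 4 mm thick; hinged across the row 16 mm before its path point (side of the starting end), so open it stands up and leans away from the starting end. Stiff hinge: it stays where it is left, and takes a newton or two to push flat; shut, its top is 40 mm above the table.
- lid_2 (a joint): Lid 2 of the curved block: angle in rad, 0 shut flat, 1.1 to 1.5 at the start, stop at 1.6. 34 mm wide, 30 mm long along the row, 4 mm thick; hinged across the row 16 mm before its path point (side of the starting end), so open it stands up and leans away from the starting end. Stiff hinge: it stays where it is left, and takes a newton or two to push flat; shut, its top is 40 mm above the table.
- lid_3 (a joint): Lid 3 of the curved block: angle in rad, 0 shut flat, 1.1 to 1.5 at the start, stop at 1.6. 34 mm wide, 30 mm long along the row, 4 mm thick; hinged across the row 16 mm before its path point (side of the starting end), so open it stands up and leans away from the starting end. Stiff hinge: it stays where it is left, and takes a newton or two to push flat; shut, its top is 40 mm above the table.
- lid_4 (a joint): Lid 4 of the curved block: angle in rad, 0 shut flat, 1.1 to 1.5 at the start, stop at 1.6. 34 mm wide, 30 mm long along the row, 4 mm thick; hinged across the row 16 mm before its path point (side of the starting end), so open it stands up and leans away from the starting end. Stiff hinge: it stays where it is left, and takes a newton or two to push flat; shut, its top is 40 mm above the table.
- lid_5 (a joint): Lid 5 of the curved block: angle in rad, 0 shut flat, 1.1 to 1.5 at the start, stop at 1.6. 34 mm wide, 30 mm long along the row, 4 mm thick; hinged across the row 16 mm before its path point (side of the starting end), so open it stands up and leans away from the starting end. Stiff hinge: it stays where it is left, and takes a newton or two to push flat; shut, its top is 40 mm above the table.
- lid_6 (a joint): Lid 6 of the curved block: angle in rad, 0 shut flat, 1.1 to 1.5 at the start, stop at 1.6. 34 mm wide, 30 mm long along the row, 4 mm thick; hinged across the row 16 mm before its path point (side of the starting end), so open it stands up and leans away from the starting end. Stiff hinge: it stays where it is left, and takes a newton or two to push flat; shut, its top is 40 mm above the table.
- short_lid_1 (a joint): Lid 1 of the short straight block, 0 shut, 1.1 to 1.5 at the start; stays open.
- short_lid_2 (a joint): Lid 2 of the short straight block, 0 shut, 1.1 to 1.5 at the start; stays open.
- short_lid_3 (a joint): Lid 3 of the short straight block, 0 shut, 1.1 to 1.5 at the start; stays open.
- small_vial: Small capped vial, 28 mm across, 50 mm high, upright on the table inside the curve of the curved block. Origin: centre of its underside. A bystander, to be left alone.
- dropper_bottle: Small white dropper bottle, 29 mm across, 70 mm high, on the table in front of the short block. Origin: centre of its underside. A bystander, to be left alone.
- dish_stack: Stack of petri dishes, 62 mm across, 49 mm high, behind the blocks. Origin: centre of its underside. A bystander, to be left alone.
- pen: Capped marker pen, 138 mm long, 15 mm high, lying on the right. Origin: centre of its underside. A bystander, to be left alone.
- tweezer: Tweezers, 126 mm long, 8 mm high, lying near the front edge on the left. Origin: centre of its underside. A bystander, to be left alone.
There are look-alikes about, which are no part of the job. Leave any yellow look-alike of the short_block alone.

How it is judged:
On the way, in this order (a step that is already met when the one before it is completed fails the run):
1. lid 1 of the curved block is laid flat with the fingertips at it (value of joint lid_1 below 0.15 rad and horizontal distance between the grasp point and path_1 below 0.05 m).
2. lid 2 of the curved block is laid flat with the fingertips at it (value of joint lid_2 below 0.15 rad and horizontal distance between the grasp point and path_2 below 0.05 m).
3. lid 3 of the curved block is laid flat with the fingertips at it (value of joint lid_3 below 0.15 rad and horizontal distance between the grasp point and path_3 below 0.05 m).
4. lid 4 of the curved block is laid flat with the fingertips at it (value of joint lid_4 below 0.15 rad and horizontal distance between the grasp point and path_4 below 0.05 m).
5. lid 5 of the curved block is laid flat with the fingertips at it (value of joint lid_5 below 0.15 rad and horizontal distance between the grasp point and path_5 below 0.05 m).
6. lid 6 of the curved block is laid flat with the fingertips at it (value of joint lid_6 below 0.15 rad and horizontal distance between the grasp point and path_6 below 0.05 m).
At the end, for the whole second after the job is handed in: All six lids of the curved block are within 0.15 rad of shut, the three lids of the short block still stand above 0.9 rad, and both blocks lie at rest, flat on the table, within 30 mm of where they started (value of joint each of lid_1, lid_2, lid_3, lid_4, lid_5, lid_6 below 0.15 rad and value of joint each of short_lid_1, short_lid_2, short_lid_3 above 0.9 rad and linear speed of each of arc_block, short_block below 0.01 m/s and distance of each of arc_block, short_block from where it was at the start of the episode below 0.03 m and height (world z) of each of arc_block, short_block below 0.008 m and angle between each of arc_block, short_block's own z axis and vertical below 0.05 rad); the robot touches nothing.
It fails at once if a lid of the short block is moved down (value of joint any of short_lid_1, short_lid_2, short_lid_3 below 0.9 rad).
It fails at once if a block is lifted, tipped or shoved more than 30 mm (height (world z) of any of arc_block, short_block above 0.015 m or angle between any of arc_block, short_block's own z axis and vertical above 0.15 rad or distance of any of arc_block, short_block from where it was at the start of the episode above 0.03 m).
It fails at once if the fingers press on the curved block or its lids with more than 60 N (contact force between the fingers and arc_block above 60 N).
It fails at once if a bystander is moved more than 30 mm (distance of any of small_vial, dropper_bottle, dish_stack, pen, tweezer from where it was at the start of the episode above 0.03 m).
It also fails if it takes over 45 s, if anything falls off the work surface, if the arm or the gripper's body presses on something with over 40 N, if the wrist force passes 120 N, or if a joint passes its speed limit or range.

## Working session

There is one attempt and no reset: what is moved stays moved. The work goes in short steps, Python scripts to look and compute and a shell command to move; the robot and the scene stay as the last step left them, time stands still between calls to the robot, and variables do not carry over. Pictures are saved under pics/ and viewed, at most 10 in all, crops included, and the job is handed in when it is done.

```bash
mkdir -p pics; ls; python3 - <<'E'
from plant import status,get_image
import cv2,numpy as np
for n in ("top","side"):
    d=get_image(n); cv2.imwrite(f"pics/{n}0.png",d["img"][:,:,::-1]); print(n,d["fx"],d["fy"],d["cx"],d["cy"],d["origin"],np.round(d["rotation"],3).tolist())
s=status.observe();print(s)
E
```

```text
pics
top 432.3638028556321 432.3638028556321 312.12229620330794 195.95416233583208 [ 0.19983626 -0.02582606  1.56304255] [0.724, -0.682, 0.075, -0.077]
side 439.8446536351073 439.8446536351073 318.27725058592284 201.35022542678635 [ 0.48735708 -0.9600867   0.85255249] [0.903, -0.027, 0.005, -0.429]
{'time': 0.1, 'qpos': array([-1.43160815e+00,  2.59165666e-01,  2.08864113e-02,  1.33372054e+00,
        4.66223385e-05,  1.41822072e+00]), 'qd': array([-0.00141651, -0.0017457 ,  0.00088273, -0.00114161,  0.00023246,
       -0.00147246]), 'effort': array([ 6.32878349e-03, -5.56686044e+01,  3.45075524e+01,  1.14277340e-02,
       -2.13269491e-04, -2.92231711e-06]), 'position': array([ 0.15818895, -0.52648516,  0.20422966]), 'ee_rot': array([ 9.89377917e-01,  1.45364969e-01,  2.73384449e-05, -6.01563739e-04]), 'contact_force': array([-0.74446864, -1.13848838, -0.31153598]), 'wrist_torque': array([-0.01891804, -0.01449371,  0.02030382]), 'gripper_force': 0.0, 'opening': 0.08554692110851438}
```

View pics/top0.png

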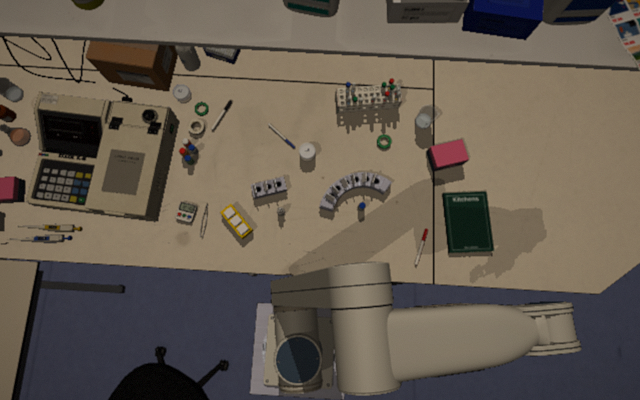

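View pics/side0.png

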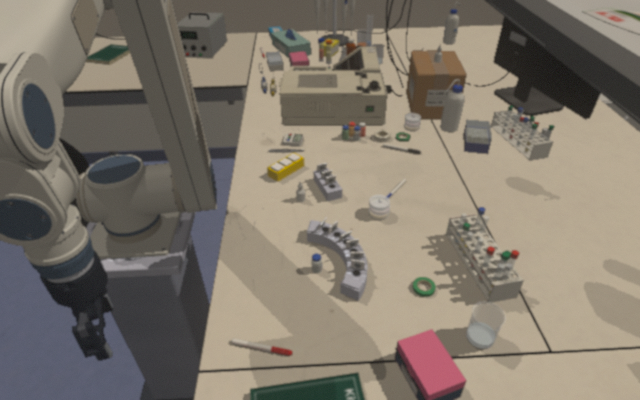

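The top view shows the curved block at about (355,188), the grey short block at (270,187), the yellow look-alike at (237,220), the vial at (361,208), the dropper bottle at (281,212), the dishes at (308,150), the pen at (421,247) and the tweezers at (205,220). In the side view the curved block is at (340,258) and the short block at (328,182). Curved-block candidates: only the one at (355,188) is a six-lid curve, so it's the target. Next is an enlarged crop to confirm it and find the hinge side.

```bash
python3 - <<'E'
import cv2,numpy as np
a=cv2.imread("pics/top0.png")[160:222,305:405]; b=cv2.imread("pics/side0.png")[212:302,295:395]
a=cv2.resize(a,None,fx=4,fy=4,interpolation=cv2.INTER_CUBIC)
b=cv2.resize(b,None,fx=4,fy=4,interpolation=cv2.INTER_CUBIC)
a=cv2.copyMakeBorder(a,0,b.shape[0]-a.shape[0],0,0,cv2.BORDER_CONSTANT)
cv2.imwrite("pics/crop.png",np.hstack([a,b]))
E
```

```text
(no output)
```

View pics/crop.png

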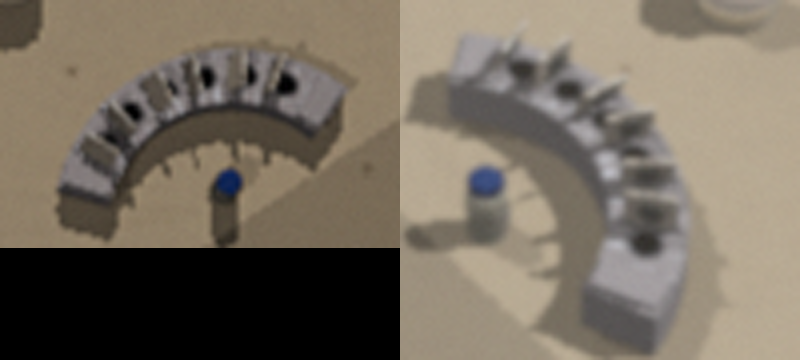

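The crop confirms the curved six-lid block. In its left panel the lids stand on the left (+y) side of their dark wells. The right end has its well next to the land at about (287,83). The hinges are therefore towards the left end at (90,180), top-view pixel about (327,207), and that is where the sweep starts.

```bash
cat > h.py <<'E'
import numpy as np,cv2
from scipy.spatial.transform import Rotation as R
from plant import status,get_image
def cam(n):
    if n=="wrist":
        s=status.observe(); d=get_image(n); T=np.eye(4); T[:3,:3]=R.from_quat(s["ee_rot"]).as_matrix(); T[:3,3]=s["position"]
        M=T@np.array(d["tool_from_camera"]); d["o"]=M[:3,3]; d["R"]=M[:3,:3]
    else:
        d=get_image(n); d["o"]=np.array(d["origin"]); d["R"]=R.from_quat(d["rotation"]).as_matrix()
    return d
def rays(d,uv):
    uv=np.atleast_2d(uv).astype(float)
    return np.c_[(uv[:,0]-d["cx"])/d["fx"],(uv[:,1]-d["cy"])/d["fy"],np.ones(len(uv))]@d["R"].T
def plane(d,uv,z):
    r=rays(d,uv); return d["o"]+r*((z-d["o"][2])/r[:,2])[:,None]
def proj(d,P):
    c=(np.atleast_2d(P)-d["o"])@d["R"]; return np.c_[d["fx"]*c[:,0]/c[:,2]+d["cx"],d["fy"]*c[:,1]/c[:,2]+d["cy"]]
def tri(d1,u1,d2,u2):
    a=rays(d1,u1)[0];b=rays(d2,u2)[0]
    t=np.linalg.lstsq(np.c_[a,-b],d2["o"]-d1["o"],rcond=None)[0]
    p,q=d1["o"]+t[0]*a,d2["o"]+t[1]*b; return (p+q)/2,np.linalg.norm(p-q)
E
python3 - <<'E'
from h import *
d=cam("top"); np.set_printoptions(precision=3,suppress=True)
uv=[(320.5,206.7),(333.2,210),(391.2,183),(383.7,192),(363.7,172)]
print(plane(d,uv,.036))
print("short,vial,dropper,dish",plane(d,[(270,187),(362,206),(281,208),(308,150),(421,247)],.04))
w=cam("wrist"); T=np.array(w["tool_from_camera"]); print(T,w["fx"],w["cx"],w["cy"])
s=cam("side")
# right end outer top corner: top (391.2,183), side crop (668,290)?; left outer
print(tri(d,(391.2,183),s,(295+(668-400)/4,212+305/4)))
E
```

```text
[[ 0.496 -0.045  0.036]
 [ 0.487 -0.091  0.036]
 [ 0.599 -0.297  0.036]
 [ 0.564 -0.271  0.036]
 [ 0.635 -0.196  0.036]]
short,vial,dropper,dish [[ 0.557  0.142  0.04 ]
 [ 0.507 -0.193  0.04 ]
 [ 0.482  0.096  0.04 ]
 [ 0.705  0.013  0.04 ]
 [ 0.373 -0.406  0.04 ]]
[[-0.    -0.96  -0.28   0.071]
 [ 1.    -0.    -0.    -0.001]
 [ 0.    -0.28   0.96  -0.168]
 [ 0.     0.     0.     1.   ]] 292.65490044746537 318.90370975915835 196.97675597646642
(array([ 0.607, -0.296,  0.041]), np.float64(0.016254327139463128))
```

```bash
python3 -m crank '0.03 0.03 0.03 0.1 1; 0.06 0.06 0.05 0.2 1; 0.09 0.09 0.05 0.3 1; 0.12 0.12 0.05 0.4 1; 0.16 0.15 0.05 0.5 1; 0.20 0.18 0.05 0.6 1; 0.24 0.21 0.05 0.7 1; 0.28 0.24 0.05 0.8 1; 0.30 0.26 0.05 0.9 1; 0.32 0.28 0.05 1.0 1' 20
python3 -m crank '0.03 0.02 0 0.1 1; 0.06 0.04 0 0.2 1; 0.08 0.05 0 0.3 1; 0.08 0.05 0 0.4 1; 0.08 0.05 0 0.5 1; 0.08 0.05 0 0.6 1; 0.08 0.05 0 0.67 1; 0.08 0.05 0 0.67 1; 0.08 0.05 0 0.67 1; 0.08 0.05 0 0.67 1'
python3 - <<'E'
from h import *
import pickle
d=cam("wrist"); pickle.dump(d,open("w1.pkl","wb")); cv2.imwrite("pics/w1.png",d["img"][:,:,::-1])
s=status.observe();print(s["position"],s["ee_rot"],s["qpos"],s["contact_force"],s["opening"])
E
```

```text
time: 1.25
position: [0.4794, -0.2452, 0.2545]
ee_rot: [0.797, 0.604, -0.0, -0.0]
contact_force: [-0.0, -0.8, 0.2]
opening: -0.0003
gripper_force: 0.0
time: 2.25
position: [0.5582, -0.1968, 0.2547]
ee_rot: [0.557, 0.831, 0.0, -0.0]
contact_force: [0.1, 0.3, -0.4]
opening: 0.0002
gripper_force: 0.0
[ 0.55818946 -0.19676673  0.25474933] [ 5.56827781e-01  8.30627968e-01 -1.20961942e-05 -2.84298050e-05] [-4.80623104e-01  3.24815523e-01  2.41417758e-01  1.48745773e+00
 -1.78078462e-05  7.00500555e-01] [-0.49844676  0.17728288  0.58243891] -0.00015960124658605555
```

View pics/w1.png

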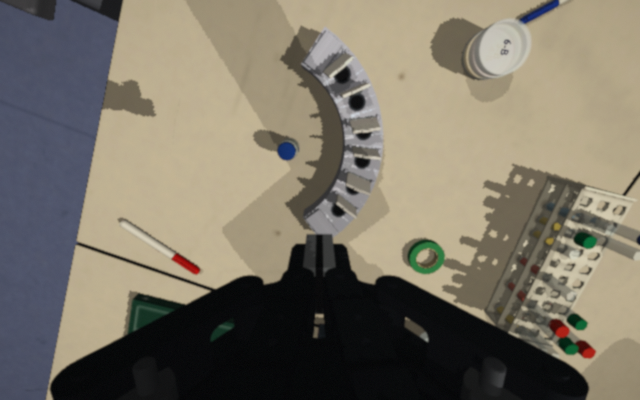

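The wrist view shows the curved block from its start land at (330,40), past wells at (343,75), (357,102), (363,134), (361,162), (351,188) and (338,211), to its end at (325,225). The closed tips are at (318,240), and the vial is at (287,150). I'll move a little and take a second view so I can triangulate.

```bash
python3 -m crank '-0.01 0.03 0 0 1; -0.02 0.06 0 0 1; -0.02 0.09 0 0 1; -0.03 0.12 0 0 1; -0.03 0.14 0 0 1; -0.03 0.14 0 0 1; -0.03 0.14 0 0 1; -0.03 0.14 0 0 1; -0.03 0.14 0 0 1; -0.03 0.14 0 0 1' | head -2
python3 - <<'E'
from h import *
import pickle
d=cam("wrist"); pickle.dump(d,open("w2.pkl","wb"))
w1=pickle.load(open("w1.pkl","rb"))
a=cv2.resize(w1["img"][15:245,270:400],None,fx=2.6,fy=2.6,interpolation=cv2.INTER_CUBIC)
P=[[.468+.14*np.cos(.395+t),-.2045+.14*np.sin(.395+t),.036] for t in (.9,-.9,0)]
q=proj(d,P); print(q)
c=q.mean(0).astype(int); x0=max(c[0]-75,0);y0=max(c[1]-115,0); print(x0,y0)
b=cv2.resize(d["img"][y0:y0+230,x0:x0+150],None,fx=2.6,fy=2.6,interpolation=cv2.INTER_CUBIC)
h=min(a.shape[0],b.shape[0]); cv2.imwrite("pics/ww.png",np.hstack([a[:h],b[:h]])[:,:,::-1])
E
```

```text
time: 3.3
position: [0.5283, -0.0575, 0.2546]
[[300.45274796 169.75634541]
 [303.68560296 309.23463842]
 [338.82606    244.38197644]]
239 126
```

View pics/ww.png

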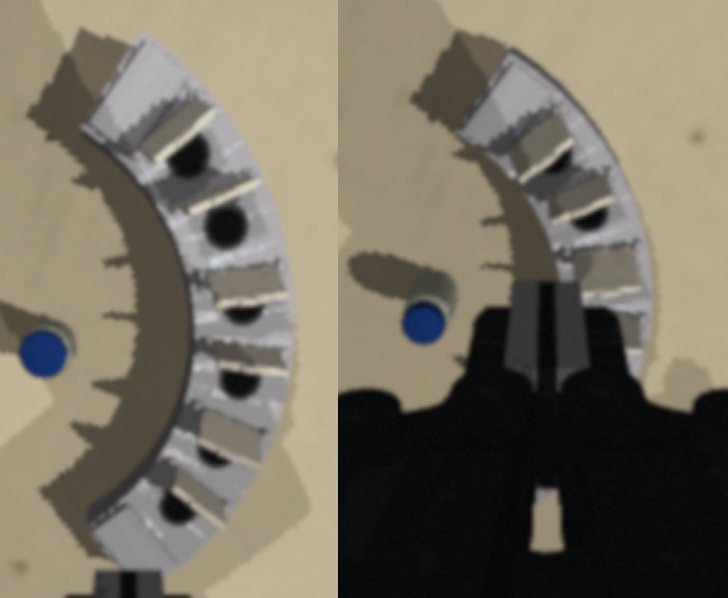

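Left panel (first view): start-land corners at (148,35) and (86,126), wells 1 and 2 at (188,157) and (226,228). Right panel (second view): start-land corners at (515,52) and (463,130). All the lids lean away from the start land, so this is the right end.

```bash
python3 - <<'E'
from h import *
import pickle
from scipy.optimize import least_squares
np.set_printoptions(precision=4,suppress=True)
w1=pickle.load(open("w1.pkl","rb"));w2=pickle.load(open("w2.pkl","rb"))
A=lambda p:np.array(p)/2.6+[270,15]
B=lambda p:(np.array(p)-[338,0])/2.6+[239,126]
for p,q in (((148,35),(515,52)),((86,126),(463,130))): print("tri",tri(w1,A(p),w2,B(q)))
im=w1["img"].astype(int); m=(im[...,2]-im[...,0]>-8)&(im[...,1]>90)
m=m.astype(np.uint8); m[235:]=0; m[:,:290]=0; m[:,400:]=0
pts=[]
for v in range(45,222,3):
    u=np.where(m[v])[0]
    if len(u): pts.append((u.max()+.9,v+.5))
P=plane(w1,pts,.037)[:,:2]
f=least_squares(lambda c:np.hypot(*(P-c).T)-.165,[.468,-.2045],loss="soft_l1",f_scale=.001)
r=np.hypot(*(P-f.x).T)-.165; print("centre",f.x,"med|r|",np.median(abs(r)),len(P))
g=least_squares(lambda c:np.hypot(*(P-c[:2]).T)-c[2],[.468,-.2045,.165],loss="soft_l1",f_scale=.001); print("free R",g.x)
W=plane(w1,[A((188,157)),A((226,228)),A((240,378)),A((177,506))],.036)[:,:2]-f.x
th=np.arctan2(W[:,1],W[:,0]); print(np.hypot(*W.T),th, "mid:",th-.271*np.array([2.5,1.5,-.5,-2.5]))
E_=plane(w1,[A((148,35)),A((86,126)),A((90,525)),A((172,570))],.038)[:,:2]-f.x
th=np.arctan2(E_[:,1],E_[:,0]); print("ends",np.hypot(*E_.T),th,(th[:2].mean()+th[2:].mean())/2)
E
```

```text
tri (array([ 0.5029, -0.0379,  0.0286]), np.float64(0.0003189057992592583))
tri (array([ 0.4918, -0.0853,  0.0339]), np.float64(0.0013510091279221174))
centre [ 0.4701 -0.2014] med|r| 0.0003876932304218983 59
free R [ 0.4734 -0.1996  0.1615]
[0.1406 0.1413 0.1419 0.1409] [ 1.0433  0.7783  0.2518 -0.29  ] mid: [0.3658 0.3718 0.3873 0.3875]
ends [0.1648 0.1175 0.1169 0.1646] [ 1.3658  1.3872 -0.614  -0.4708] 0.41703311892896655
```

```bash
python3 -m crank '-0.01 -0.005 -0.02 0.14 1; -0.02 -0.008 -0.05 0.28 1; -0.024 -0.008 -0.08 0.42 1; -0.024 -0.008 -0.11 0.56 1; -0.024 -0.008 -0.13 0.7 1; -0.024 -0.008 -0.15 0.84 1; -0.024 -0.008 -0.17 0.93 1; -0.024 -0.008 -0.185 0.93 1; -0.024 -0.008 -0.195 0.93 1; -0.024 -0.008 -0.2 0.93 1'
python3 -m crank '0 0 -0.002 0 1; 0 0 -0.004 0 1; 0 0 -0.006 0 1; 0 0 -0.008 0 1; 0 0 -0.009 0 1; 0 0 -0.010 0 1; 0 0 -0.011 0 1; 0 0 -0.011 0 1; 0 0 -0.011 0 1; 0 0 -0.011 0 1'
python3 - <<'E'
from h import *
d=cam("side"); cv2.imwrite("pics/s1.png",cv2.resize(d["img"][190:310,240:400,::-1],None,fx=4.5,fy=4.5,interpolation=cv2.INTER_CUBIC))
E
```

```text
time: 4.35
position: [0.5039, -0.0649, 0.054]
ee_rot: [0.125, 0.992, 0.0, -0.001]
contact_force: [-0.7, 0.1, 0.3]
opening: -0.0002
gripper_force: 0.0
time: 5.35
position: [0.5042, -0.0648, 0.0438]
ee_rot: [0.125, 0.992, -0.0, 0.0]
contact_force: [0.3, -0.3, 0.3]
opening: 0.0002
gripper_force: 0.0
```

View pics/s1.png

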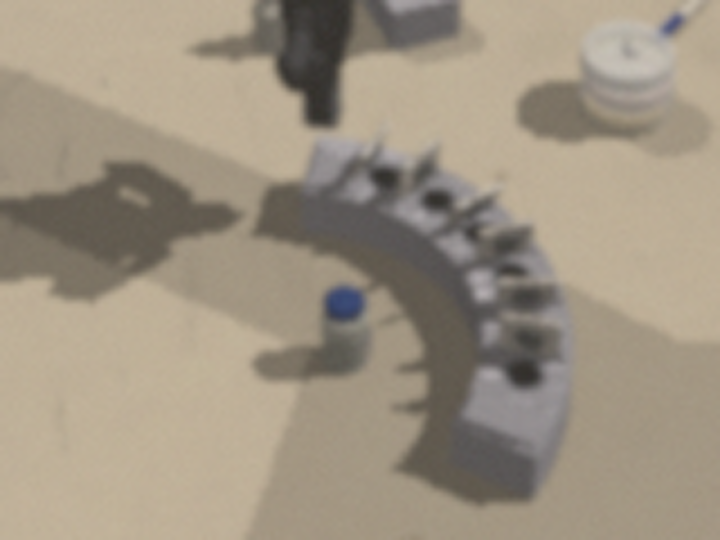

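The tip at crop (320,120) looks about 15 mm beyond the land at (335,155), though the commanded position should be on it. I'll check by projecting both points into the side view.

```bash
python3 - <<'E'
from h import *
d=cam("side"); c=lambda P:(proj(d,P)-[240,190])*4.5
s=status.observe(); print("tcp",c(s["position"]))
C=np.array([.470,-.2015])
pt=lambda r,t,z:[C[0]+r*np.cos(t),C[1]+r*np.sin(t),z]
print("land corners/centre",c([pt(.163,1.39,.038),pt(.117,1.39,.038),pt(.14,1.29,.04),pt(.165,-.634,.038),pt(.115,-.634,.038)]).round())
t=cam("top"); cv2.imwrite("pics/t1.png",cv2.resize(t["img"][155:235,295:410,::-1],None,fx=6,fy=6,interpolation=cv2.INTER_CUBIC))
print("top",(proj(t,[s["position"],pt(.163,1.39,.038),pt(.117,1.39,.038),pt(.165,-.634,.038),pt(.115,-.634,.038)])-[295,155])*6)
E
```

```text
tcp [[319.6366212  154.13695752]]
land corners/centre [[310. 136.]
 [299. 186.]
 [327. 161.]
 [528. 456.]
 [445. 416.]]
top [[187.18085356 296.44256353]
 [147.07595375 304.09077313]
 [221.84151367 322.12638405]
 [581.40202183 161.89963662]
 [530.98104718 223.65513072]]
```

View pics/t1.png

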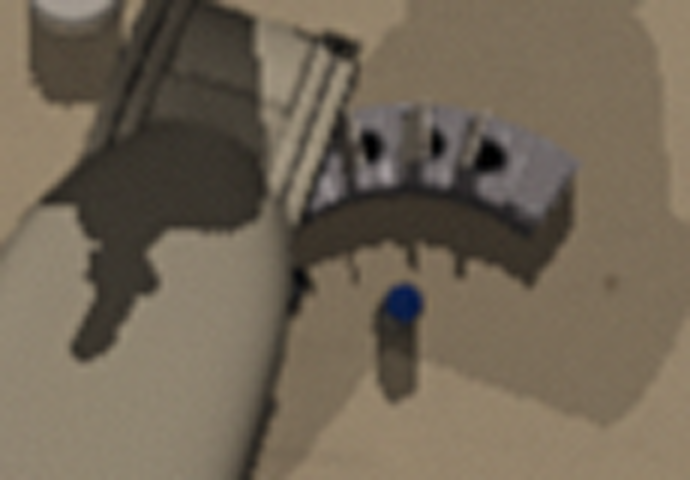

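```bash
python3 -m crank '0 0 -0.0005 0 1; 0 0 -0.001 0 1; 0 0 -0.0015 0 1; 0 0 -0.002 0 1; 0 0 -0.0025 0 1; 0 0 -0.003 0 1; 0 0 -0.0035 0 1; 0 0 -0.004 0 1; 0 0 -0.004 0 1; 0 0 -0.004 0 1'
python3 - <<'E'
from h import *
d=cam("wrist");s=cam("side")
a=cv2.resize(d["img"][140:300,250:390,::-1],(490,560),interpolation=cv2.INTER_CUBIC)
b=cv2.resize(s["img"][190:260,290:328,::-1],(304,560),interpolation=cv2.INTER_CUBIC)
cv2.imwrite("pics/c2.png",np.hstack([a,b]))
p=status.observe()["position"];C=np.array([.470,-.2015])
pt=lambda r,t,z:[C[0]+r*np.cos(t),C[1]+r*np.sin(t),z]
Q=[p,pt(.163,1.39,.038),pt(.117,1.39,.038)]
print((proj(d,Q)-[250,140])*3.5);print((proj(s,Q)-[290,190])*8+[490,0])
E
```

```text
time: 6.5
position: [0.5042, -0.0647, 0.0398]
ee_rot: [0.125, 0.992, -0.0, -0.0]
contact_force: [-0.0, 0.8, 0.1]
opening: 0.0002
gripper_force: 0.0
[[239.0176696  321.76932157]
 [361.88723947 262.15371243]
 [102.19002923 279.05756372]]
[[658.39232466 282.84560166]
 [641.73245222 241.77988578]
 [622.26111357 331.49930245]]
```

View pics/c2.png

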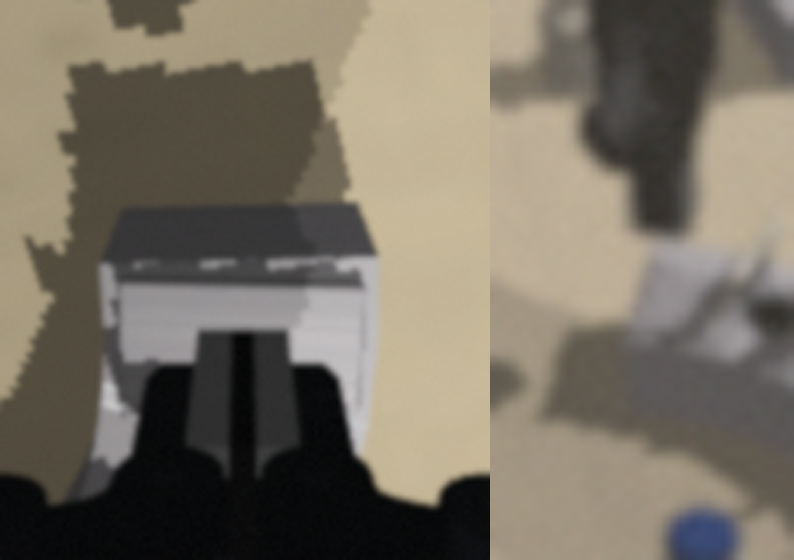

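The wrist crop shows the tips centred across the start land at (243,335). The side crop shows them hanging about 20 mm above it: the tip is at (662,232), while the land at that spot is about (658,283). The real tips therefore sit higher than the TCP reading suggests, so I'll descend gently by feel.

```bash
python3 -m crank '0 0 -0.001 0 1; 0 0 -0.002 0 1; 0 0 -0.003 0 1; 0 0 -0.004 0 1; 0 0 -0.005 0 1; 0 0 -0.006 0 1; 0 0 -0.007 0 1; 0 0 -0.008 0 1; 0 0 -0.009 0 1; 0 0 -0.01 0 1'
python3 -m crank '0 0 -0.0004 0 1; 0 0 -0.0008 0 1; 0 0 -0.0012 0 1; 0 0 -0.0016 0 1; 0 0 -0.002 0 1; 0 0 -0.0024 0 1; 0 0 -0.0028 0 1; 0 0 -0.0032 0 1; 0 0 -0.0036 0 1; 0 0 -0.004 0 1'
```

```text
time: 7.6
position: [0.5042, -0.0648, 0.0297]
ee_rot: [0.125, 0.992, 0.0, -0.0]
contact_force: [-0.2, -0.7, -0.3]
opening: -0.0
gripper_force: 0.0
time: 8.6
position: [0.5042, -0.0647, 0.0257]
ee_rot: [0.125, 0.992, -0.0, 0.0]
contact_force: [-0.2, -0.1, -0.1]
opening: -0.0
gripper_force: 0.0
```

```bash
python3 -m crank '0 0 -0.0003 0 1; 0 0 -0.0006 0 1; 0 0 -0.0009 0 1; 0 0 -0.0012 0 1; 0 0 -0.0015 0 1; 0 0 -0.0018 0 1; 0 0 -0.0021 0 1; 0 0 -0.0024 0 1; 0 0 -0.0027 0 1; 0 0 -0.003 0 1'|grep -E "pos|cont"
python3 - <<'E'
from h import *
s=cam("side")
cv2.imwrite("pics/c3.png",cv2.resize(s["img"][190:260,290:360,::-1],(560,560),interpolation=cv2.INTER_CUBIC))
E
```

```text
position: [0.5042, -0.0647, 0.0228]
contact_force: [0.4, 0.6, -0.2]
```

View pics/c3.png

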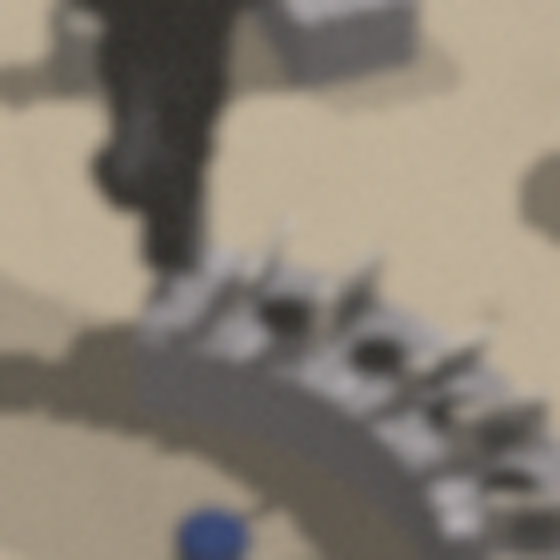

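The tip at (175,272) is now just above the land, with an estimated 5 mm gap.

```bash
python3 -m crank '0 0 -0.0003 0 1; 0 0 -0.0006 0 1; 0 0 -0.0009 0 1; 0 0 -0.0012 0 1; 0 0 -0.0015 0 1; 0 0 -0.0018 0 1; 0 0 -0.0021 0 1; 0 0 -0.0024 0 1; 0 0 -0.0027 0 1; 0 0 -0.003 0 1'|grep -E "time|pos|cont"
```

```text
time: 10.65
position: [0.5042, -0.0648, 0.0197]
contact_force: [-0.0, -0.1, -0.6]
```

```bash
python3 -m crank '0 0 -0.0002 0 1; 0 0 -0.0004 0 1; 0 0 -0.0006 0 1; 0 0 -0.0008 0 1; 0 0 -0.001 0 1; 0 0 -0.0012 0 1; 0 0 -0.0014 0 1; 0 0 -0.0016 0 1; 0 0 -0.0018 0 1; 0 0 -0.002 0 1'|grep -E "time|pos|cont"
```

```text
time: 11.65
position: [0.5042, -0.0648, 0.0178]
contact_force: [-0.5, 0.0, 0.2]
```

```bash
python3 -m crank '0 0 -0.0002 0 1; 0 0 -0.0004 0 1; 0 0 -0.0006 0 1; 0 0 -0.0008 0 1; 0 0 -0.001 0 1; 0 0 -0.0012 0 1; 0 0 -0.0014 0 1; 0 0 -0.0016 0 1; 0 0 -0.0018 0 1; 0 0 -0.002 0 1'|grep -E "time|pos|cont"
python3 - <<'E'
from h import *
# finger-tip bottom vs land, side view: dark-pixel column profile of the tip
for k in range(1):
    s=cam("side"); g=cv2.cvtColor(s["img"],cv2.COLOR_RGB2GRAY); print(g[212:236,306:318])
p=status.observe()["position"]; print(proj(s,[[p[0],p[1],.04],[p[0]+.014,p[1],.04],[p[0]-.014,p[1]-.011,.04]]))
E
```

```text
time: 12.65
position: [0.5042, -0.0648, 0.0158]
contact_force: [0.0, 0.8, -0.8]
[[ 76  72  68  60  58  57  54  54  60  80 126 161]
 [ 71  69  61  57  56  53  54  52  61  95 137 166]
 [ 63  61  57  52  53  54  54  53  65 100 141 169]
 [ 59  56  53  52  52  53  53  53  66 101 144 171]
 [ 53  55  52  51  54  55  54  56  72 105 147 170]
 [ 65  59  53  51  52  52  55  60  76 112 149 170]
 [107  86  62  53  53  51  53  61  78 114 148 170]
 [147 114  77  54  51  52  52  63  83 113 148 172]
 [157 125  82  56  50  52  55  67  86 113 143 168]
 [159 125  84  56  50  48  53  68  87 109 139 163]
 [162 128  86  58  47  53  54  67  85 109 137 157]
 [164 137  92  58  51  52  54  68  86 111 137 152]
 [167 143 100  65  55  51  56  67  90 116 132 138]
 [173 154 115  81  65  65  67  78  99 120 131 122]
 [174 159 127  94  81  85  85  95 113 124 120 105]
 [173 157 124 100  98 107 112 120 130 124 107  93]
 [170 149 125 112 120 130 134 136 134 120 100  92]
 [151 139 130 130 135 140 141 136 123 106  97 103]
 [125 123 130 131 133 131 127 120 108  94 101 117]
 [101 107 116 120 117 111 106 103  94  97 110 128]
 [ 97 105 109 112 108  98  92  93  96 105 116 129]
 [ 93  95 100 100  97  92  92  95 103 113 121 128]
 [ 91  89  89  90  91  89  91  92  97 101 105 110]
 [ 91  90  89  90  91  86  90  91  89  90  93  93]]
[[311.04207884 225.29037792]
 [316.13582373 225.05552082]
 [306.07219446 228.23980688]]
```

```bash
python3 -m crank '0 0 -0.0002 0 1; 0 0 -0.0004 0 1; 0 0 -0.0006 0 1; 0 0 -0.0008 0 1; 0 0 -0.001 0 1; 0 0 -0.0012 0 1; 0 0 -0.0014 0 1; 0 0 -0.0016 0 1; 0 0 -0.0018 0 1; 0 0 -0.002 0 1'|grep -E "time|pos|cont"
```

```text
time: 13.7
position: [0.5042, -0.0647, 0.0137]
contact_force: [-0.1, 0.5, -0.8]
```

```bash
python3 -m crank '0 0 -0.0002 0 1; 0 0 -0.0004 0 1; 0 0 -0.0006 0 1; 0 0 -0.0008 0 1; 0 0 -0.001 0 1; 0 0 -0.0012 0 1; 0 0 -0.0014 0 1; 0 0 -0.0016 0 1; 0 0 -0.0018 0 1; 0 0 -0.002 0 1'|grep -E "time|pos|cont"
```

```text
time: 14.7
position: [0.5043, -0.0648, 0.0135]
contact_force: [-8.6, 1.8, 24.1]
```

Contact is found at a TCP reading of about z 0.0135 (24 N at 2 mm of overtravel). I'll ride about 1 mm above that. Next I'll work out the arc shifts.

```bash
python3 - <<'E'
import numpy as np
C=np.array([.470,-.2015]); P0=np.array([.5042,-.0648])
th=np.linspace(1.3257,-.45,81); P=C+.14*np.c_[np.cos(th),np.sin(th)]; P[0]=P0
P=P.round(4)
for k in range(8):
    q=P[10*k:10*k+11]-P[10*k]
    print(k,"; ".join(f"{a*1000:.1f} {b*1000:.1f}" for a,b in q[1:]), (th[1]-th[0]).round(4))
E
python3 -m crank '0 0 0.001 0 1; 0 0 0.002 0 1; 0 0 0.003 0 1; 0 0 0.003 0 1; 0 0 0.003 0 1; 0 0 0.003 0 1; 0 0 0.003 0 1; 0 0 0.003 0 1; 0 0 0.003 0 1; 0 0 0.003 0 1'|grep -E "time|pos|cont"
```

```text
0 2.8 -1.7; 5.8 -2.5; 8.7 -3.4; 11.7 -4.4; 14.6 -5.5; 17.5 -6.6; 20.4 -7.8; 23.2 -9.0; 26.0 -10.3; 28.8 -11.7 -0.0222
1 2.8 -1.4; 5.5 -2.9; 8.2 -4.5; 10.9 -6.1; 13.5 -7.7; 16.1 -9.5; 18.6 -11.3; 21.1 -13.1; 23.6 -15.0; 26.0 -16.9 -0.0222
2 2.4 -2.0; 4.7 -4.1; 7.0 -6.2; 9.2 -8.4; 11.4 -10.6; 13.6 -12.8; 15.7 -15.1; 17.7 -17.5; 19.7 -19.9; 21.6 -22.3 -0.0222
3 1.9 -2.5; 3.7 -5.0; 5.5 -7.5; 7.2 -10.1; 8.8 -12.8; 10.4 -15.4; 12.0 -18.1; 13.4 -20.9; 14.8 -23.6; 16.2 -26.4 -0.0222
4 1.3 -2.9; 2.5 -5.7; 3.7 -8.6; 4.8 -11.5; 5.8 -14.4; 6.8 -17.4; 7.7 -20.4; 8.5 -23.4; 9.3 -26.4; 10.0 -29.4 -0.0222
5 0.6 -3.1; 1.1 -6.1; 1.6 -9.2; 2.1 -12.3; 2.4 -15.3; 2.7 -18.4; 2.9 -21.5; 3.1 -24.6; 3.2 -27.7; 3.2 -30.9 -0.0222
6 -0.1 -3.1; -0.2 -6.2; -0.4 -9.3; -0.6 -12.4; -1.0 -15.5; -1.4 -18.5; -1.8 -21.6; -2.4 -24.7; -3.0 -27.7; -3.6 -30.7 -0.0222
7 -0.8 -3.1; -1.6 -6.1; -2.4 -9.1; -3.4 -12.0; -4.4 -15.0; -5.4 -17.9; -6.6 -20.8; -7.8 -23.6; -9.0 -26.5; -10.3 -29.3 -0.0222
time: 15.7
position: [0.5042, -0.0647, 0.0148]
contact_force: [-0.3, -0.2, -0.0]
```

```bash
python3 -m crank '0.0028 -0.0017 0 -0.022 1; 0.0058 -0.0025 0 -0.044 1; 0.0087 -0.0034 0 -0.066 1; 0.0117 -0.0044 0 -0.089 1; 0.0146 -0.0055 0 -0.111 1; 0.0175 -0.0066 0 -0.133 1; 0.0204 -0.0078 0 -0.155 1; 0.0232 -0.009 0 -0.178 1; 0.026 -0.0103 0 -0.2 1; 0.0288 -0.0117 0 -0.222 1'|grep -E "time|pos|cont"
```

```text
time: 16.7
position: [0.5333, -0.0766, 0.0148]
contact_force: [-0.5, -0.2, 0.0]
```

```bash
python3 -m crank '0.0028 -0.0014 0 -0.022 1; 0.0055 -0.0029 0 -0.044 1; 0.0082 -0.0045 0 -0.066 1; 0.0109 -0.0061 0 -0.089 1; 0.0135 -0.0077 0 -0.111 1; 0.0161 -0.0095 0 -0.133 1; 0.0186 -0.0113 0 -0.155 1; 0.0211 -0.0131 0 -0.178 1; 0.0236 -0.015 0 -0.2 1; 0.026 -0.0169 0 -0.222 1'|grep -E "time|pos|cont"
python3 - <<'E'
from h import *
s=cam("side")
cv2.imwrite("pics/c4.png",cv2.resize(s["img"][190:290,280:400,::-1],(720,600),interpolation=cv2.INTER_CUBIC))
E
```

```text
time: 17.7
position: [0.5594, -0.0936, 0.0148]
contact_force: [0.1, 0.7, 0.2]
```

View pics/c4.png

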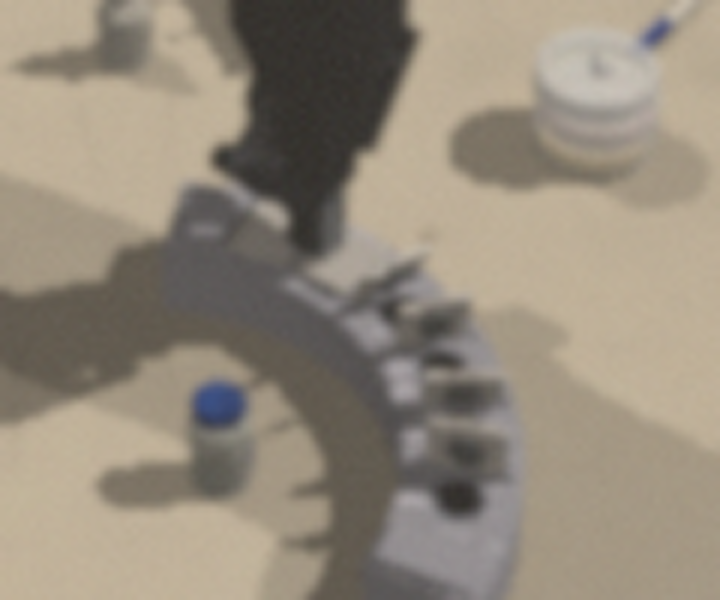

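Lids 1 and 2 lie flat on either side of the tip at (320,240), lids 3 to 6 still stand, and the block and vial haven't moved. I'll continue.

```bash
python3 -m crank '0.0024 -0.002 0 -0.022 1; 0.0047 -0.0041 0 -0.044 1; 0.007 -0.0062 0 -0.066 1; 0.0092 -0.0084 0 -0.089 1; 0.0114 -0.0106 0 -0.111 1; 0.0136 -0.0128 0 -0.133 1; 0.0157 -0.0151 0 -0.155 1; 0.0177 -0.0175 0 -0.178 1; 0.0197 -0.0199 0 -0.2 1; 0.0216 -0.0223 0 -0.222 1'|grep -E "time|pos|cont"
```

```text
time: 18.75
position: [0.5807, -0.1158, 0.0147]
contact_force: [-1.3, 1.4, -0.5]
```

```bash
python3 -m crank '0.0019 -0.0025 0 -0.022 1; 0.0037 -0.005 0 -0.044 1; 0.0055 -0.0075 0 -0.066 1; 0.0072 -0.0101 0 -0.089 1; 0.0088 -0.0128 0 -0.111 1; 0.0104 -0.0154 0 -0.133 1; 0.012 -0.0181 0 -0.155 1; 0.0134 -0.0209 0 -0.178 1; 0.0148 -0.0236 0 -0.2 1; 0.0162 -0.0264 0 -0.222 1'|grep -E "time|pos|cont"
```

```text
time: 19.75
position: [0.5968, -0.1422, 0.0147]
contact_force: [-0.8, 0.7, -0.5]
```

```bash
python3 -m crank '0.0013 -0.0029 0 -0.022 1; 0.0025 -0.0057 0 -0.044 1; 0.0037 -0.0086 0 -0.066 1; 0.0048 -0.0115 0 -0.089 1; 0.0058 -0.0144 0 -0.111 1; 0.0068 -0.0174 0 -0.133 1; 0.0077 -0.0204 0 -0.155 1; 0.0085 -0.0234 0 -0.178 1; 0.0093 -0.0264 0 -0.2 1; 0.01 -0.0294 0 -0.222 1'|grep -E "time|pos|cont"
```

```text
time: 20.75
position: [0.6069, -0.1717, 0.0148]
contact_force: [-0.1, 0.4, 0.2]
```

```bash
python3 -m crank '0.0006 -0.0031 0 -0.022 1; 0.0011 -0.0061 0 -0.044 1; 0.0016 -0.0092 0 -0.066 1; 0.0021 -0.0123 0 -0.089 1; 0.0024 -0.0153 0 -0.111 1; 0.0027 -0.0184 0 -0.133 1; 0.0029 -0.0215 0 -0.155 1; 0.0031 -0.0246 0 -0.178 1; 0.0032 -0.0277 0 -0.2 1; 0.0032 -0.0309 0 -0.222 1'|grep -E "time|pos|cont"
```

```text
time: 21.75
position: [0.61, -0.2026, 0.0147]
contact_force: [0.4, -0.4, -0.5]
```

```bash
python3 -m crank '-0.0001 -0.0031 0 -0.022 1; -0.0002 -0.0062 0 -0.044 1; -0.0004 -0.0093 0 -0.066 1; -0.0006 -0.0124 0 -0.089 1; -0.001 -0.0155 0 -0.111 1; -0.0014 -0.0185 0 -0.133 1; -0.0018 -0.0216 0 -0.155 1; -0.0024 -0.0247 0 -0.178 1; -0.003 -0.0277 0 -0.2 1; -0.0036 -0.0307 0 -0.222 1'|grep -E "time|pos|cont"
```

```text
time: 22.75
position: [0.6063, -0.2334, 0.0148]
contact_force: [-1.4, 0.6, 0.0]
```

```bash
python3 -m crank '-0.0008 -0.0031 0 -0.022 1; -0.0016 -0.0061 0 -0.044 1; -0.0024 -0.0091 0 -0.066 1; -0.0034 -0.012 0 -0.089 1; -0.0044 -0.015 0 -0.111 1; -0.0054 -0.0179 0 -0.133 1; -0.0066 -0.0208 0 -0.155 1; -0.0078 -0.0236 0 -0.178 1; -0.009 -0.0265 0 -0.2 1; -0.0103 -0.0293 0 -0.222 1'|grep -E "time|pos|cont"
```

```text
time: 23.75
position: [0.596, -0.2626, 0.0148]
contact_force: [0.1, -0.7, -0.6]
```

```bash
python3 -m crank '0 0 0.01 0 1; 0 0 0.03 0 1; 0 0 0.06 0 1; 0 0 0.1 0 1; 0 0 0.14 0 1; 0 0 0.18 0 1; 0 -0.01 0.2 0 1; 0 -0.02 0.2 0 1; 0 -0.02 0.2 0 1; 0 -0.02 0.2 0 1'|grep -E "time|pos|cont"
python3 - <<'E'
from h import *
np.set_printoptions(precision=1,suppress=True,linewidth=150)
C=np.array([.470,-.2015])
pt=lambda r,t,z:[C[0]+r*np.cos(t),C[1]+r*np.sin(t),z]
th=.378+.271*np.array([2.5,1.5,.5,-.5,-1.5,-2.5])
for n in ("wrist","side","top"):
    d=cam(n); g=cv2.cvtColor(d["img"],cv2.COLOR_RGB2GRAY)
    row=[]
    for t in th:
        a=[pt(r,t+e,.039) for r in np.linspace(.128,.152,9) for e in np.linspace(-.09,.09,9)]
        v=cv2.remap(g,proj(d,a).astype(np.float32)[None,:,0],proj(d,a).astype(np.float32)[None,:,1],cv2.INTER_LINEAR).ravel()
        row.append((int(v.min()),int(np.median(v)),int(v.max())))
    print(n,row)
    if n=="wrist":
        im=d["img"].astype(int); m=(im[...,2]-im[...,0]>-8)&(im[...,1]>90)
        print("end corners px",proj(d,[pt(.165,1.39,.036),pt(.165,-.634,.036)]))
        P=[]
        for e in np.linspace(-.5,.9,12): # outer rim check: sharpest blue-red drop
            rr=np.linspace(.15,.18,31); q=proj(d,[pt(r,.378+e,.036) for r in rr]).astype(np.float32)
            f=cv2.remap((im[...,2]-im[...,0]).astype(np.float32),q[None,:,0],q[None,:,1],cv2.INTER_LINEAR).ravel(); P.append(rr[np.argmin(np.diff(f))]*1000)
        print("outer radius mm",np.array(P))
E
```

```text
time: 24.75
position: [0.5956, -0.2822, 0.2135]
contact_force: [-0.5, -0.9, -0.3]
wrist [(163, 211, 213), (156, 212, 214), (146, 214, 215), (150, 208, 217), (141, 187, 189), (138, 187, 189)]
end corners px [[133.8   6.5]
 [331.5 183.2]]
outer radius mm [166. 166. 166. 166. 166. 166. 166. 166. 166. 164. 155. 165.]
side [(147, 194, 200), (152, 193, 200), (149, 195, 200), (131, 175, 200), (128, 171, 174), (121, 171, 174)]
top [(124, 159, 163), (126, 159, 163), (117, 160, 164), (67, 125, 165), (137, 146, 150), (137, 139, 142)]
```

In the wrist and side views all six lid places are evenly bright, with no dark wells showing. The one darker patch, at lid 4 in the top view, looks like shadow. The block's rim is where it was and the robot is clear of everything.

```bash
python3 -c "
from plant import job; print(job.hand_in())"
```

```text
the job is handed in; nothing more can be done
None
```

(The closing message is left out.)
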